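# Shut and latch the instrument cassette

## Task

Close the steel instrument cassette with the fingertips alone, grasping and lifting nothing: push its raised lid down until it is fully shut, without slamming it, and only then push the black sliding catch at its front in over the lid as far as it will go. Leave the two instruments lying inside and the bottles and other things where they stand, then draw the hand clear.

Things in the scene. Friction and masses are not known exactly. Their poses are not given: they have to be found in the camera images.
- cassette: the steel instrument box, fixed to the desk: 110 (own x) x 160 (own y) mm, rim 46 mm above the desk, walls 3 mm, inner floor at 7 mm. Origin: centre of its underside. Own z is up; own +x points from front (catch) to back (hinge). A 40 mm wide ledge for the catch juts from the front to own x = -102 mm, 51 mm high at most. Behind the hinge stands the fixed white steriliser, 170 mm tall.
- lid_hinge (a point): centre of the lid's hinge line, which runs along the cassette's own y, 57 mm behind the cassette's origin (own +x) and 48 mm above the desk.
- lid (a joint): lid angle, rad: 0 = shut, level, top face 50 mm above the desk; grows as it opens. Starts raised 0.6 to 1.2, leaning to the front. A plate 160 mm wide, 4 mm thick (2 mm wide rims 4 mm high along its ends), reaching 114 mm from the hinge line (a lip 36 mm wide to 119 mm); when shut its outer face is 2 mm above the hinge line. Stiff hinge: stays at any angle, needs 1 to 2 N at the free edge.
- lid_edge (a point): middle of the lid's free edge on its outer face, 113 mm from the hinge line; moves with the lid.
- catch (a joint): travel of the sliding catch in m: 0 = drawn out from the lid, 0.020 = pushed fully in, its tongue over the lid's lip. Starts at 0 to 0.004. It moves along the cassette's own +x, stays where it is left, and needs about 1.5 to 3 N.
- catch_tab (a point): centre of the outer (front) face of the catch's upright black thumb tab, to be pushed along the cassette's own +x. The tab is 14 mm wide, 12 mm thick, and stands from 55 to 81 mm above the desk; this point is 68 mm above the desk. Moves with the catch.
- tweezers: steel tweezers lying flat in the cassette, 11x101x10 mm; origin under the centre. To stay lying there.
- extractor: thin steel extractor stick lying in the cassette, 8x109x6 mm; origin under the centre. To stay lying there.
- polish_1: small square dark-red nail-polish bottle with a black cap, 26x26x76 mm, standing either about 80 mm to the side of the catch or about 75 mm out in front of it; origin at the centre of its underside. Leave it standing.
- polish_2: small square pale-pink nail-polish bottle with a white cap, 26x26x76 mm, standing in the other of those two places (beside the catch or in front of it); origin at the centre of its underside. Leave it standing.
- strap_roll: black roll 43x43x38 mm on the desk between robot and cassette; origin under its centre. Leave it.
- dial_timer: white round minute timer 62x62x44 mm; origin under its centre. Leave it.
- tape_roll: roll of tape lying flat, 98x96x25 mm; origin under its centre. Leave it.
- mask_bowl: bowl 104x104x48 mm; origin under its centre. Leave it.

How it is judged (in metres and radians):
On the way, in this order (a step that is already met when the one before it is completed fails the run):
1. the lid is pushed fully shut, the catch still out (value of joint lid below 0.04 rad and value of joint catch below 0.008 m), for 0.2 s.
2. the catch is pushed in over the shut lid (value of joint lid below 0.04 rad and value of joint catch above 0.0175 m), for 0.2 s.
At the end, for the whole second after the job is handed in: The lid is shut to within 0.04 rad, the catch is in to more than 17.5 of its 20 mm, both instruments lie at rest inside the cassette, and no other thing was moved more than 25 mm, lifted or tipped (all of step 2 and linear speed of each of tweezers, extractor below 0.02 m/s and x of tweezers in the frame of cassette between -0.055 and 0.055 m and y of tweezers in the frame of cassette between -0.08 and 0.08 m and z of each of tweezers, extractor in the frame of cassette below 0.03 m and x of extractor in the frame of cassette between -0.055 and 0.055 m and y of extractor in the frame of cassette between -0.08 and 0.08 m); the robot touches nothing.
It fails at once if the catch is pushed in while the lid is still up (value of joint catch above 0.012 m and value of joint lid above 0.12 rad).
It fails at once if the lid is slammed (closing faster than 5 rad/s) (velocity of joint lid below -5 rad/s).
It fails at once if the lid is thrown further open (value of joint lid above 1.4 rad).
It fails at once if an instrument is lifted (height (world z) of any of tweezers, extractor above 0.025 m).
It fails at once if a bystander is moved more than 25 mm, lifted or tipped over (distance of any of polish_1, polish_2, strap_roll, dial_timer, tape_roll, mask_bowl from where it was at the start of the episode above 0.025 m or height (world z) of any of polish_1, polish_2, strap_roll, dial_timer, tape_roll, mask_bowl above 0.015 m or angle between any of polish_1, polish_2, strap_roll, dial_timer, tape_roll, mask_bowl's own z axis and vertical above 0.5 rad).
It also fails if it takes over 45 s, if anything falls off the work surface, if the arm or the gripper's body presses on something with over 40 N, if the wrist force passes 120 N, or if a joint passes its speed limit or range.

## Robot

A 6-joint arm with a two-finger parallel gripper is mounted at the origin on the work surface; the furniture and walls round the work are solid. World frame = base frame: x ahead of the robot, y to its left, z up, the work surface at z = 0. Lengths are in mm, angles in rad, forces in N, time in s.
With the tool pointing down it reaches from about 300 to 875 mm from the base axis. Payload 4.2 kg.
Tool frame: the origin (TCP) lies midway between the tips of the shut fingers; the grasp point (between the pads) lies 19 mm behind it; z points along the fingers, y is the direction in which the jaws open and shut (so a half turn about z gives the same grasp; the last joint's range is limited). The gripper opens to 85 mm and grips with 20 to 120 N. Pads are 22 mm wide; open, the fingers measure 114 mm over their backs; the gripper's body (76 mm by 85 mm) begins 54 mm behind the grasp point. The pads swing forward as they close: fully open they stand 13 mm farther back than shut.
Start: joints at [-1.154, 0.32, 1.565, -0, 1.257, -0.02], TCP at [243.254, -521.027, 231.338] pointing down, gripper open.
Joint ranges: [-3.11, 3.11], [-0.84, 2.01], [0.21, 2.61], [-1.34, 4.49], [0.05, 2.63], [-2.56, 2.56]. Speed limits (rad/s): [2.57, 2.57, 3.14, 3.14, 3.14, 3.14].

## Interface

Orientations are given as [roll, pitch, yaw] about the fixed x, y, z axes, in that order (R = Rz(yaw) Ry(pitch) Rx(roll)).
In Python, from station import readout, cams, ticket gives the robot as it stands. The module is installed in compiled form; this text tells all that it offers.
- The arm moves only by the tool send_rows, never from a script. Its argument "moves" is a list of rows, each a list of 5 numbers: the shift along the tool's x, y, z in units of 30 mm (1.0 is 30 mm), then the turn about the tool's z in units of 6 degrees (1.0 is 6 degrees), then the finger opening in mm, from 0 to 85.4. In form: [[x, y, z, twist, claw], ...]. A call has 1 to 20 rows; each row shifts and turns the commanded pose from where the row before left it, along the tool's axes as they then stand; what a row does not reach is not made up. A row lasts 1/12 s, in which the tool goes at most 41.7 mm and 7.16 degrees, less where a joint would pass 70% of its speed; a pose out of reach is approached as far as the arm can. A call is refused whole if a number of a shift passes 1 or a number of a turn 1, either way. A call with a gripper value outside its range is refused whole. The fingers move at their own pace and stop on an object; "newtons" is the grip in N (left out, the last holds). Time passes only in rows, so rows that do not move let the fingers close. It gives the time, the measured TCP pose, the force and the opening at its end, in the units of the state.
- readout.read_state(): the state, without advancing time (a new reading comes with each control period).
- cams.capture(name): name is "scene" or "top"; returns a dict with "pixels" (400x640x3 uint8, red, green, blue), "z_map" (400x640 float32, mm along the optical axis (not along the pixel's ray), 0 where there is no reading), "mtx" (3x3 intrinsics, pixels), "distortion" ([k1, k2, p1, p2, k3] as OpenCV has them; the pictures are not rectified), "pose" (4x4, takes a point from camera to world coordinates). Camera axes: x right, y down, z forward; pixel columns grow to the right and rows downward; lengths in mm; the calibration is good to about 2 mm. A picture is of the moment at which its call begins.
- ticket.close_job(): hands the job in, once; it reports no verdict.
The state is a dict: "clock": time; "joint_pos": joint angles; "qvel": joint speeds; "tau": joint torques, N m; "tcp_pos": TCP position; "orientation": TCP orientation; "ft_force": force on the tool from outside, world axes, zero at the start; "torque": the same for the moment, N m; "grip_width": opening from 0.0 (shut) to 1.0 (fully open).
Only numpy, scipy, OpenCV 4.12 (cv2) and the standard library are available. Lean on these libraries where they do the work, as an engineer would, in place of code of your own. Each camera call takes 0.05 s, during which the arm holds its last target.

## Working session

There is one attempt and no reset: what is moved stays moved. The work goes in short steps, Python scripts to look and compute and a tool call to move; the robot and the scene stay as the last step left them, time stands still between calls to the robot, and variables do not carry over. Pictures are saved under pics/ and viewed, and the job is handed in when it is done.

Besides the shell and the picture viewer there is one more tool, called by a JSON object that holds its "name" and its "arguments", one argument or row to a line. send_rows: Moves the arm, as the interface text tells. Its arguments: {"type":"object","properties":{"moves":{"type":"array"},"newtons":{"type":"number"}},"required":["moves"]}

```bash
mkdir -p pics; ls; cat > h.py <<'E'
from station import readout, cams, ticket
import numpy as np, cv2
def grab(n,tag):
    c=cams.capture(n); np.savez(f'pics/{tag}.npz',**{k:np.array(v) for k,v in c.items()})
    cv2.imwrite(f'pics/{tag}.png',c['pixels'][:,:,::-1]); return c
def world(c,u,v,d=None):
    K=np.array(c['mtx'],float);D=np.array(c['distortion'],float);T=np.array(c['pose'],float)
    p=cv2.undistortPoints(np.array([[[u,v]]],float),K,D)[0,0]
    if d is None: d=c['z_map'][int(round(v)),int(round(u))]
    q=T@np.array([p[0]*d,p[1]*d,d,1]); return q[:3]
def cloud(c):
    K=np.array(c['mtx'],float);D=np.array(c['distortion'],float);T=np.array(c['pose'],float)
    z=c['z_map'];h,w=z.shape
    uu,vv=np.meshgrid(np.arange(w),np.arange(h))
    p=cv2.undistortPoints(np.stack([uu,vv],-1).reshape(-1,1,2).astype(float),K,D).reshape(h,w,2)
    P=np.stack([p[...,0]*z,p[...,1]*z,z],-1)@T[:3,:3].T+T[:3,3]
    P[z<=0]=np.nan
    return P
def onplane(c,u,v,zw):
    a=world(c,u,v,1.0);o=np.array(c['pose'],float)[:3,3]
    return o+(a-o)*(zw-o[2])/(a[2]-o[2])
E
python3 - <<'E'
from h import *
for n in ('scene','top'):
    c=grab(n,n+'0'); print(np.round(c['pose'],3),c['mtx'])
print(readout.read_state())
E
```

```text
pics
[[-7.63000e-01 -3.63000e-01  5.35000e-01 -1.41955e+02]
 [-6.46000e-01  4.15000e-01 -6.40000e-01  7.80002e+02]
 [ 1.00000e-02 -8.34000e-01 -5.51000e-01  6.53625e+02]
 [ 0.00000e+00  0.00000e+00  0.00000e+00  1.00000e+00]] [[378.86723546   0.         322.09326604]
 [  0.         378.86723546 194.91330869]
 [  0.           0.           1.        ]]
[[-1.010000e-01 -9.700000e-01  2.200000e-01  1.563610e+02]
 [-9.950000e-01  9.800000e-02 -2.800000e-02  1.288770e+02]
 [ 5.000000e-03 -2.210000e-01 -9.750000e-01  1.276663e+03]
 [ 0.000000e+00  0.000000e+00  0.000000e+00  1.000000e+00]] [[445.91828147   0.         318.64351974]
 [  0.         445.91828147 203.50633637]
 [  0.           0.           1.        ]]
{'clock': 0.1, 'joint_pos': array([-1.15399253e+00,  3.20206512e-01,  1.56553102e+00,  1.62962213e-05,
        1.25738434e+00, -1.99911419e-02]), 'qvel': array([-0.0009178 , -0.0019094 , -0.00371874, -0.00045457,  0.00092398,
       -0.00083914]), 'tau': array([ 3.39640405e-05, -4.16409266e+01, -2.34704697e+01, -2.75995274e-05,
        4.84949938e-03, -1.30280836e-05]), 'tcp_pos': array([ 243.08978049, -520.63373366,  230.58875167]), 'orientation': array([-3.14006405e+00, -4.60603532e-05,  4.36789864e-01]), 'ft_force': array([ 0.11389338,  0.2078238 , -0.0381829 ]), 'torque': array([-0.02740766, -0.03765672,  0.01265267]), 'grip_width': 1.0010790190248728}
```

View pics/scene0.png

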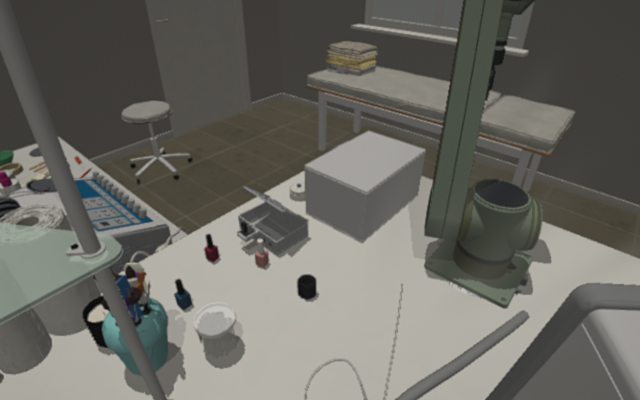

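View pics/top0.png

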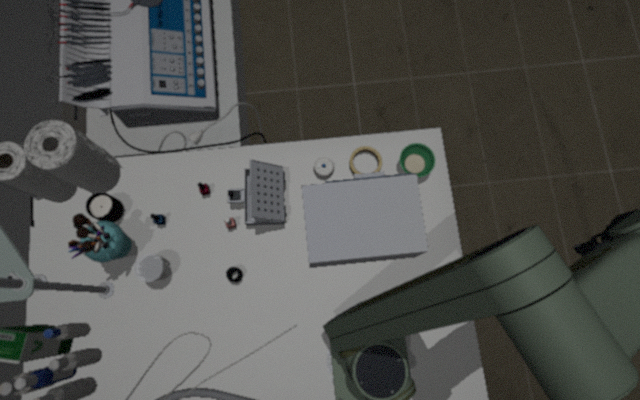

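```bash
python3 - <<'E'
from h import *
a=cv2.imread('pics/scene0.png')[170:310,160:360]; b=cv2.imread('pics/top0.png')[140:300,180:360]
cv2.imwrite('pics/s_c.png',cv2.convertScaleAbs(cv2.resize(a,(800,560),interpolation=cv2.INTER_CUBIC),alpha=1.3)); cv2.imwrite('pics/t_c.png',cv2.resize(b,None,fx=3.7,fy=3.7,interpolation=cv2.INTER_CUBIC)*1)
E
```

```text
(no output)
```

View pics/s_c.png

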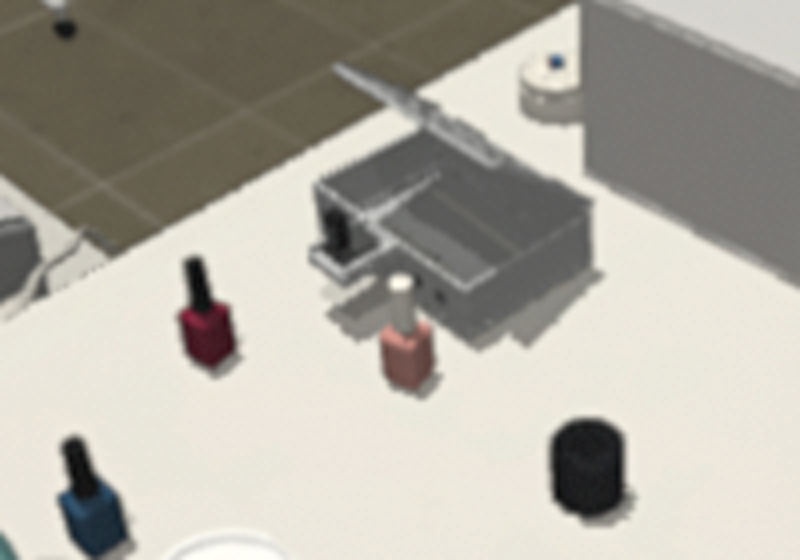

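View pics/t_c.png

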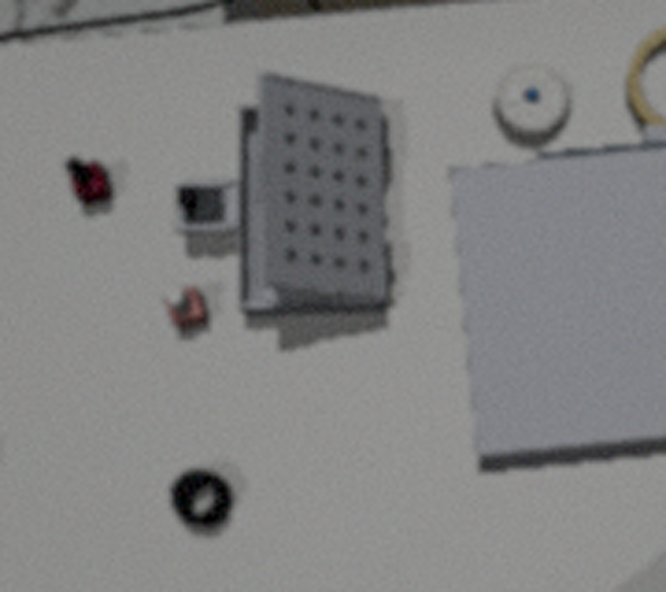

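```bash
python3 - <<'E'
from h import *
for n in ('top0','scene0'):
    c=dict(np.load(f'pics/{n}.npz')); P=cloud(c)
    # overview points
    if n=='top0':
        pts={'lid_tl':(254,162),'lid_tr':(282,167),'lid_bl':(256,216),'lid_br':(282,221),'red':(205,190),'pink':(231,224),'strap':(235,275),'tab':(231,194),'ster_tl':(303,187),'ster_bl':(311,264)}
    else:
        pts={'lidtip':(245,188),'lidnear':(284,210),'tab':(245,227),'red':(209,238),'pink':(261,245),'strap':(307,280),'rimfl':(240,218),'rimfr':(277,241),'rimbr':(307,221)}
    print(n)
    for k,(u,v) in pts.items(): print(k,np.round(P[v,u],0))
    sel=(P[...,2]>8)&(P[...,0]>150)&(P[...,0]<700)&(P[...,1]>-400)&(P[...,1]<400)
    print(sel.sum())
    np.save(f'pics/{n}_P.npy',P)
E
```

```text
top0
lid_tl [550. 259. 117.]
lid_tr [550. 188.  51.]
lid_bl [401. 265. 115.]
lid_br [394. 201.  43.]
red [507. 413.  38.]
pink [402. 345.  37.]
strap [262. 348.   2.]
tab [476. 332.  84.]
ster_tl [453. 133. 171.]
ster_bl [260. 132. 122.]
24740
scene0
lidtip [549. 269. 121.]
lidnear [403. 270. 119.]
tab [476. 338.  70.]
red [508. 422.  70.]
pink [401. 352.  63.]
strap [268. 339.  27.]
rimfl [547. 299.  41.]
rimfr [400. 303.  45.]
rimbr [393. 201.  51.]
12738
```

```bash
python3 - <<'E'
from h import *
P=np.load('pics/top0_P.npy');c=dict(np.load('pics/top0.npz'));img=c['pixels']
S=P[165:220,258:282].reshape(-1,3); S=S[~np.isnan(S[:,0])]
A=np.c_[S[:,0],S[:,1],np.ones(len(S))]
w=np.ones(len(S),bool)
for _ in range(8):
    k=np.linalg.lstsq(A[w],S[w,2],rcond=None)[0]; r=S[:,2]-A@k; w=abs(r)<4
print('plane',k,w.sum(),len(S),r[w].std(),'tilt',np.arctan(np.hypot(k[0],k[1])), 'up-slope dir deg',np.degrees(np.arctan2(k[1],k[0])))
# lid outline in mask: all points near plane
U=P[150:235,240:295]; m=(abs(U[...,2]-(k[0]*U[...,0]+k[1]*U[...,1]+k[2]))<5)&(U[...,2]>42)
Q=U[m]; d=k[:2]/np.hypot(*k[:2]); s=Q[:,:2]@d; t=Q[:,:2]@np.array([-d[1],d[0]])
print('s',np.percentile(s,[0.5,2,50,98,99.5]),'t',np.percentile(t,[.5,2,50,98,99.5]))
r=cv2.minAreaRect(Q[:,:2].astype(np.float32));print(r)
# ledge/tab
for n in('top0','scene0'):
    P=np.load(f'pics/{n}_P.npy')
    m=(P[...,2]>60)&(P[...,2]<88)&(P[...,0]>450)&(P[...,0]<505)&(P[...,1]>305)&(P[...,1]<370)
    print(n,'tab',m.sum(),np.round(np.nanmin(P[m],0)),np.round(np.nanmax(P[m],0)),np.round(np.median(P[m],0)))
    print(np.round(P[m][:30]).tolist())
    m=(P[...,2]>38)&(P[...,2]<56)&(P[...,0]>430)&(P[...,0]<520)&(P[...,1]>306)&(P[...,1]<370)
    if m.sum():print('ledge',m.sum(),np.round(np.percentile(P[m],[2,50,98],axis=0)))
    for nm,b in dict(red=(480,540,380,450),pink=(370,435,325,375)).items():
        m=(P[...,2]>12)&(P[...,2]<85)&(P[...,0]>b[0])&(P[...,0]<b[1])&(P[...,1]>b[2])&(P[...,1]<b[3])
        print(nm,m.sum(),np.round(np.percentile(P[m],[2,50,98],axis=0)).tolist())
E
```

```text
plane [ 5.73052115e-02  9.10396884e-01 -1.50985517e+02] 1156 1314 1.9799704698415517 tilt 0.7395139530469975 up-slope dir deg 86.39825138780964
s [216.78283406 220.06430623 264.41981623 303.59534649 307.68849023] t [-538.43647166 -535.6272523  -457.80059787 -383.52658204 -380.02928053]
((475.2008972167969, 233.02902221679688), (91.9925765991211, 161.2833709716797), 86.77811431884766)
top0 tab 29 [474. 324.  61.] [489. 342.  85.] [480. 335.  78.]
[[485.0, 340.0, 84.0], [487.0, 338.0, 78.0], [484.0, 334.0, 85.0], [486.0, 332.0, 79.0], [489.0, 324.0, 61.0], [483.0, 340.0, 83.0], [483.0, 338.0, 82.0], [482.0, 335.0, 82.0], [482.0, 332.0, 83.0], [485.0, 331.0, 72.0], [482.0, 342.0, 75.0], [480.0, 338.0, 82.0], [479.0, 335.0, 84.0], [480.0, 332.0, 80.0], [481.0, 331.0, 73.0], [478.0, 341.0, 78.0], [478.0, 338.0, 80.0], [477.0, 335.0, 80.0], [476.0, 332.0, 84.0], [478.0, 331.0, 74.0], [482.0, 330.0, 61.0], [476.0, 342.0, 75.0], [475.0, 339.0, 77.0], [475.0, 336.0, 76.0], [476.0, 334.0, 73.0], [476.0, 332.0, 70.0], [476.0, 341.0, 64.0], [475.0, 338.0, 69.0], [474.0, 335.0, 70.0]]
ledge 166 [
[... 446 characters left out ...]
 [475.0, 337.0, 82.0], [477.0, 332.0, 78.0], [483.0, 343.0, 78.0], [480.0, 342.0, 79.0], [476.0, 342.0, 81.0], [477.0, 338.0, 79.0], [474.0, 338.0, 80.0], [475.0, 334.0, 77.0], [486.0, 341.0, 73.0], [478.0, 344.0, 78.0], [476.0, 342.0, 78.0], [474.0, 341.0, 78.0], [476.0, 337.0, 75.0], [474.0, 335.0, 76.0], [482.0, 344.0, 74.0], [481.0, 342.0, 73.0], [477.0, 342.0, 75.0], [474.0, 341.0, 76.0], [475.0, 337.0, 73.0], [475.0, 335.0, 72.0], [485.0, 342.0, 67.0], [480.0, 343.0, 70.0]]
ledge 211 [[458. 307.  39.]
 [470. 334.  48.]
 [498. 350.  55.]]
red 228 [[500.0, 409.0, 13.0], [508.0, 424.0, 36.0], [521.0, 434.0, 75.0]]
pink 234 [[392.0, 339.0, 13.0], [401.0, 355.0, 36.0], [414.0, 365.0, 75.0]]
```

{"name": "send_rows", "arguments": {
  "moves": [
    [0,0,-0.1,-0.85,0],
    [0,0,-0.1,-0.85,0],
    [0,0,-0.1,-0.85,0],
    [0,0,-0.1,-0.85,0],
    [0,0,-0.1,-0.85,0],
    [0,0,-0.1,-0.85,0],
    [0,0,-0.1,-0.85,0],
    [0,0,-0.1,-0.85,0],
    [0,0,-0.1,-0.85,0],
    [0,0,-0.1,-0.85,0],
    [0,0,-0.1,-0.85,0],
    [0,0,-0.1,-0.85,0],
    [0,0,0,0,0]
  ],
  "newtons": 40
}}

```text
clock: 1.18
tcp_pos: [243.3, -521.1, 267.5]
orientation: [3.141, 0.0, 1.506]
ft_force: [0.1, -0.1, 0.0]
grip_width: 0.001
```

{"name": "send_rows", "arguments": {
  "moves": [
    [0.5,0.25,0,0,0],
    [1,0.25,0,0,0],
    [1,0.25,0,0,0],
    [1,0.25,0,0,0],
    [1,0.25,0,0,0],
    [1,0.25,0,0,0],
    [1,0.25,0,0,0],
    [1,0.25,0,0,0],
    [1,0.25,0,0,0],
    [1,0.25,0,0,0],
    [1,0.25,0,0,0],
    [1,0.25,0,0,0],
    [1,0.25,0,0,0],
    [1,0.25,0,0,0],
    [1,0.25,0,0,0],
    [1,0.25,0,0,0],
    [1,0.25,0,0,0],
    [1,0.25,0,0,0],
    [0.5,0.25,0,0,0],
    [0,0,0,0,0]
  ]
}}

```text
clock: 2.85
tcp_pos: [421.4, 11.5, 266.9]
orientation: [-3.141, -0.001, 1.507]
ft_force: [0.0, -0.2, 0.5]
grip_width: -0.003
```

{"name": "send_rows", "arguments": {
  "moves": [
    [0.7,0.15,0,0,0],
    [1,0.15,0,0,0],
    [1,0.15,0,0,0],
    [1,0.15,0,0,0],
    [1,0.15,0,0,0],
    [1,0.15,0,0,0],
    [1,0.2,0,0,0],
    [1,0.2,0,0,0],
    [0.5,0,-0.0,0,0],
    [0,0,1,0,0],
    [0,0,1,0,0],
    [0,0,1,0,0],
    [0,0,0.5,0,0],
    [0,0,0,0,0],
    [0,0,0,0,0]
  ]
}}

```text
clock: 4.1
tcp_pos: [475.5, 250.4, 162.0]
orientation: [-3.14, 0.001, 1.504]
ft_force: [-0.1, 0.5, 0.6]
grip_width: 0.001
```

```bash
python3 - <<'E'
from h import *
c=grab('scene','s1')
a=cv2.imread('pics/s1.png')[110:310,160:400]
cv2.imwrite('pics/s1c.png',cv2.resize(a,(720,600),interpolation=cv2.INTER_CUBIC))
print(readout.read_state())
E
```

```text
{'clock': 4.15, 'joint_pos': array([ 4.63661879e-01,  3.15705210e-01,  1.75324276e+00, -3.09966849e-04,
        1.07175022e+00,  5.30715425e-01]), 'qvel': array([ 2.15729633e-03, -1.62520001e-02, -2.70549346e-02,  8.18059268e-06,
       -2.45921918e-03, -2.88474902e-03]), 'tau': array([ 1.84765313e-02, -3.79867816e+01, -2.03837138e+01, -1.77694994e-03,
        5.38341491e-02,  3.55707976e-03]), 'tcp_pos': array([476.372259  , 250.95525396, 163.1709248 ]), 'orientation': array([ 3.14068342e+00, -2.17882369e-04,  1.50389110e+00]), 'ft_force': array([1.10314553, 0.00440857, 0.59439821]), 'torque': array([-0.00991504,  0.02615134,  0.01808495]), 'grip_width': -0.0004870125183495595}
```

View pics/s1c.png

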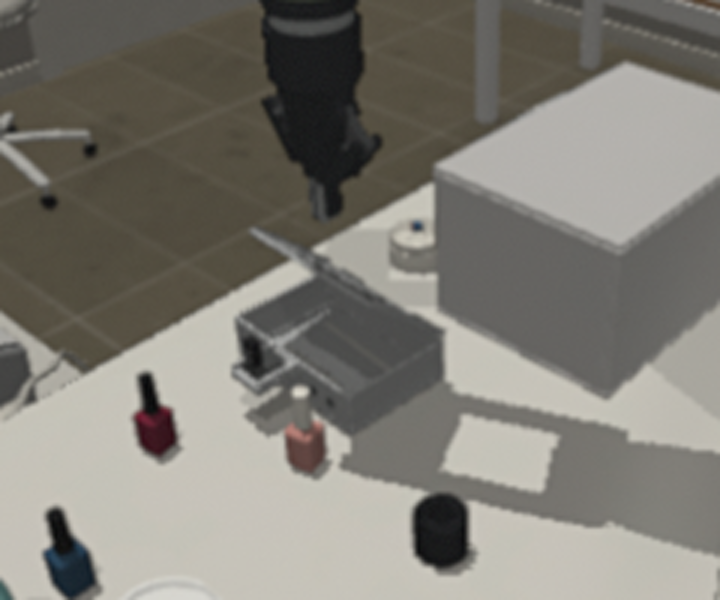

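{"name": "send_rows", "arguments": {
  "moves": [
    [0,0,0.5,0,0],
    [0.1,0,0.5,0,0],
    [0,0,0.2,0,0],
    [0,0,0.2,0,0],
    [0,0,0.2,0,0],
    [0,0,0.2,0,0],
    [0,0,0.2,0,0],
    [0,0,0.2,0,0],
    [0,0,0.2,0,0],
    [0,0,0.2,0,0],
    [0,0,0,0,0]
  ]
}}

```text
clock: 5.07
tcp_pos: [475.6, 253.9, 82.9]
orientation: [-3.14, 0.001, 1.505]
ft_force: [-0.9, -0.3, -0.2]
grip_width: -0.002
```

```bash
python3 - <<'E'
from h import *
c=grab('scene','s2')
a=cv2.imread('pics/s2.png')[110:310,160:400]
cv2.imwrite('pics/s2c.png',cv2.resize(a,(720,600),interpolation=cv2.INTER_CUBIC))
s=readout.read_state();print(s['tcp_pos'],s['ft_force'])
E
```

```text
[475.75567233 254.01854552  83.37674445] [ 0.24070467 -0.88453052  0.42502181]
```

View pics/s2c.png

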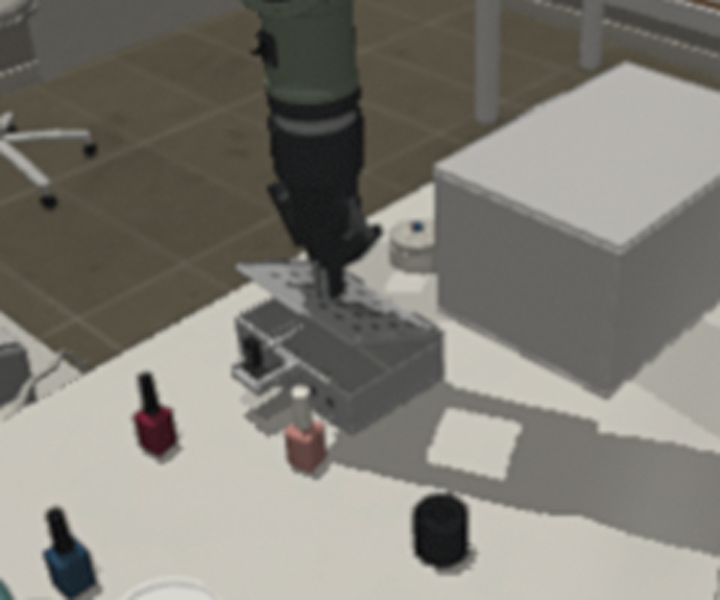

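The lid follows the fingertips down (tip at about (335,290) in the crop). I'll continue.

{"name": "send_rows", "arguments": {
  "moves": [
    [0.05,0,0.2,0,0],
    [0.05,0,0.2,0,0],
    [0.05,0,0.2,0,0],
    [0.05,0,0.2,0,0],
    [0.05,0,0.1,0,0],
    [0.05,0,0.1,0,0],
    [0,0,0.05,0,0],
    [0,0,0.05,0,0],
    [0,0,0,0,0],
    [0,0,0,0,0]
  ]
}}

```text
clock: 5.95
tcp_pos: [476.9, 263.3, 51.2]
orientation: [3.142, 0.0, 1.505]
ft_force: [0.1, 0.2, -0.2]
grip_width: 0.0
```

{"name": "send_rows", "arguments": {
  "moves": [
    [0,0,0.05,0,0],
    [0,0,0.05,0,0],
    [0,0,0,0,0],
    [0,0,0,0,0]
  ]
}}

```text
clock: 6.28
tcp_pos: [477.2, 263.4, 49.9]
orientation: [3.14, -0.001, 1.505]
ft_force: [-2.4, -1.3, 10.5]
grip_width: -0.003
```

{"name": "send_rows", "arguments": {
  "moves": [
    [0.3,0,0,0,0],
    [0.3,0,0.03,0,0],
    [0,0,0.03,0,0],
    [0,0,0,0,0],
    [0,0,0,0,0],
    [0,0,0,0,0]
  ]
}}

```text
clock: 6.78
tcp_pos: [478.5, 279.3, 49.7]
orientation: [3.14, 0.003, 1.506]
ft_force: [-4.2, -10.9, 23.1]
grip_width: -0.001
```

{"name": "send_rows", "arguments": {
  "moves": [
    [0,0,-0.3,0,0],
    [0,0,-0.8,0,0],
    [0,0,-1,0,0],
    [0,0,-1,0,0],
    [0,0,-1,0,0],
    [0,0,0,0,0],
    [0,0,0,0,0]
  ]
}}

```text
clock: 7.37
tcp_pos: [479.0, 281.8, 171.4]
orientation: [3.138, -0.003, 1.505]
ft_force: [0.1, -0.6, -0.2]
grip_width: -0.001
```

```bash
python3 - <<'E'
from h import *
s=readout.read_state();print(s['tcp_pos'],s['ft_force'])
for n in('scene','top'):
    c=grab(n,n+'3');P=cloud(c)
    R=(slice(170,310),slice(160,360)) if n=='scene' else (slice(140,300),slice(180,360))
    cv2.imwrite(f'pics/{n}3c.png',cv2.resize(cv2.imread(f'pics/{n}3.png')[R],None,fx=3.7,fy=3.7,interpolation=cv2.INTER_CUBIC))
    m=(P[...,2]>56)&(P[...,2]<90)&(P[...,0]>455)&(P[...,0]<505)&(P[...,1]>318)&(P[...,1]<370)
    if m.sum():print(n,'tab',m.sum(),np.round(np.percentile(P[m],[3,50,97],axis=0)))
    m=(P[...,2]>30)&(P[...,2]<75)&(P[...,0]>405)&(P[...,0]<545)&(P[...,1]>205)&(P[...,1]<295)
    Q=P[m];print('lid z',len(Q),np.percentile(Q[:,2],[5,50,95]))
    k=np.linalg.lstsq(np.c_[Q[:,:2],np.ones(len(Q))],Q[:,2],rcond=None)[0];print(k)
    for y in range(210,300,15):
        q=Q[(Q[:,1]>y)&(Q[:,1]<y+15)];print(y,len(q),np.median(q[:,2]))
E
```

```text
[479.01873806 281.81517507 171.43714134] [ 0.13985897 -0.60729969 -0.20542516]
scene tab 60 [[472. 333.  58.]
 [476. 341.  71.]
 [486. 344.  81.]]
lid z 1076 [47.93602175 49.63168957 51.35309633]
[-2.07073567e-03 -4.05971636e-04  5.06978755e+01]
210 167 49.55176052637978
225 173 49.76826621276348
240 175 49.60948760441522
255 190 49.5572391477217
270 189 49.692579196239535
285 128 49.52483880576284Traceback (most recent call last):
  File "<stdin>", line 10, in <module>
    return _quantile_unchecked(
        a, q, axis, out, overwrite_input, method, keepdims, weights)
    return _ureduce(a,
                    func=_quantile_ureduce_func,
    ...<5 lines>...
                    overwrite_input=overwrite_input,
                    method=method)
    r = func(a, **kwargs)
    result = _quantile(arr,
                       quantiles=q,
    ...<2 lines>...
                       out=out,
                       weights=wgt)
    slices_having_nans = np.isnan(arr[-1, ...])
                                  ~~~^^^^^^^^^
IndexError: index -1 is out of bounds for axis 0 with size 0
```

View pics/scene3c.png

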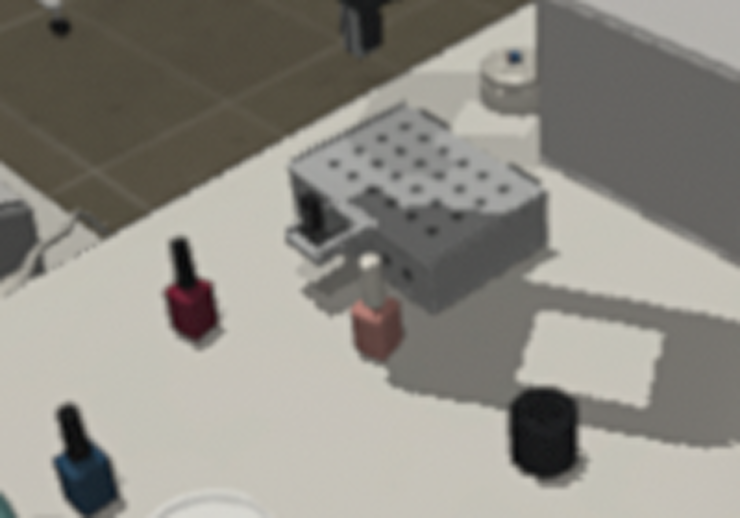

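Lid is shut (level at about 49.6 mm). The tab stands at (312,215) in the crop, still out, and the bottles haven't moved. Next I go in front of the tab.

{"name": "send_rows", "arguments": {
  "moves": [
    [0.5,-0.04,0,0,0],
    [0.8,-0.04,0,0,0],
    [0.8,-0.04,0,0,0],
    [0.77,0,0,0,0],
    [0,0,0,0,0],
    [0,0,0.6,0,0],
    [0,0,0.6,0,0],
    [0,0,0.6,0,0],
    [0,0,0.6,0,0],
    [0,0,0,0,0],
    [0,0,0,0,0]
  ]
}}

```text
clock: 8.38
tcp_pos: [479.2, 366.9, 95.8]
orientation: [-3.138, 0.003, 1.505]
ft_force: [0.1, 0.4, 0.4]
grip_width: 0.005
```

```bash
python3 - <<'E'
from h import *
s=readout.read_state();print(s['tcp_pos'],s['ft_force'])
for n in('scene','top'):
    c=grab(n,n+'4')
    R=(slice(150,310),slice(160,360)) if n=='scene' else (slice(140,300),slice(180,360))
    cv2.imwrite(f'pics/{n}4c.png',cv2.resize(cv2.imread(f'pics/{n}4.png')[R],None,fx=3.7,fy=3.7,interpolation=cv2.INTER_CUBIC))
E
```

```text
[479.17683832 366.94227455  95.79021356] [0.06208448 0.40166816 0.43440399]
```

View pics/scene4c.png

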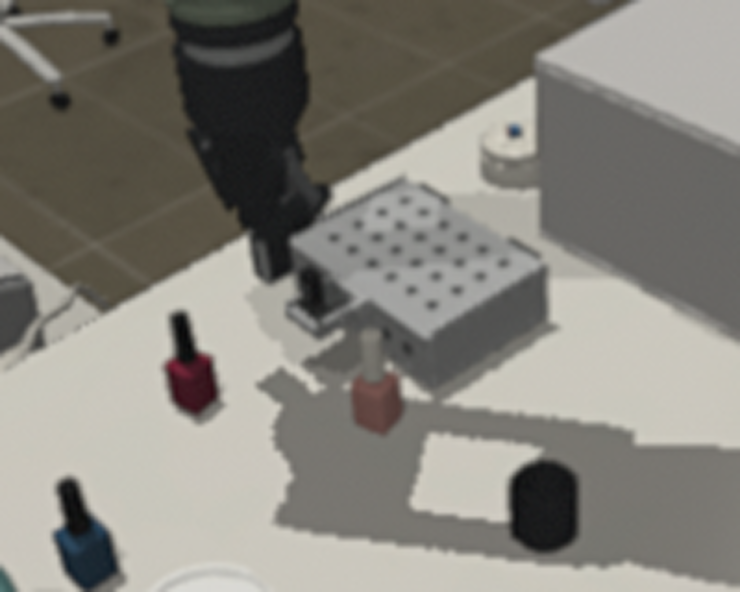

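The fingertips (265,260 in the crop) are in front of the tab, clear of both bottles. I lower, then push slowly.

{"name": "send_rows", "arguments": {
  "moves": [
    [0,0.05,0.5,0,0],
    [0,0.05,0.5,0,0],
    [0,0,0.07,0,0],
    [-0.1,0,0,0,0],
    [-0.1,0,0,0,0],
    [-0.1,0,0,0,0],
    [-0.1,0,0,0,0],
    [-0.1,0,0,0,0],
    [-0.1,0,0,0,0],
    [-0.1,0,0,0,0],
    [0,0,0,0,0]
  ]
}}

```text
clock: 9.4
tcp_pos: [481.9, 345.9, 65.8]
orientation: [3.141, -0.0, 1.505]
ft_force: [-0.7, 1.0, 0.6]
grip_width: 0.002
```

{"name": "send_rows", "arguments": {
  "moves": [
    [-0.1,0,0,0,0],
    [-0.1,0,0,0,0],
    [-0.1,0,0,0,0],
    [-0.05,0,0,0,0],
    [0,0,0,0,0],
    [0,0,0,0,0]
  ]
}}

```text
clock: 9.9
tcp_pos: [480.8, 335.3, 65.1]
orientation: [-3.141, 0.001, 1.505]
ft_force: [0.2, -0.4, -0.0]
grip_width: -0.002
```

{"name": "send_rows", "arguments": {
  "moves": [
    [-0.07,0,0,0,0],
    [-0.07,0,0,0,0],
    [0,0,0,0,0],
    [0,0,0,0,0]
  ]
}}

```text
clock: 10.23
tcp_pos: [480.8, 334.3, 65.3]
orientation: [3.141, -0.005, 1.503]
ft_force: [-0.7, 9.8, -2.6]
grip_width: 0.001
```

```bash
python3 - <<'E'
from h import *
s=readout.read_state();print(s['tcp_pos'],s['ft_force'])
for n in('scene',):
    c=grab(n,n+'5')
    cv2.imwrite(f'pics/{n}5c.png',cv2.resize(cv2.imread(f'pics/{n}5.png')[180:280,190:320],None,fx=5.5,fy=5.5,interpolation=cv2.INTER_CUBIC))
E
```

```text
[480.78595396 334.29142487  65.26743646] [-0.7007833   9.75231603 -2.60417235]
```

View pics/scene5c.png

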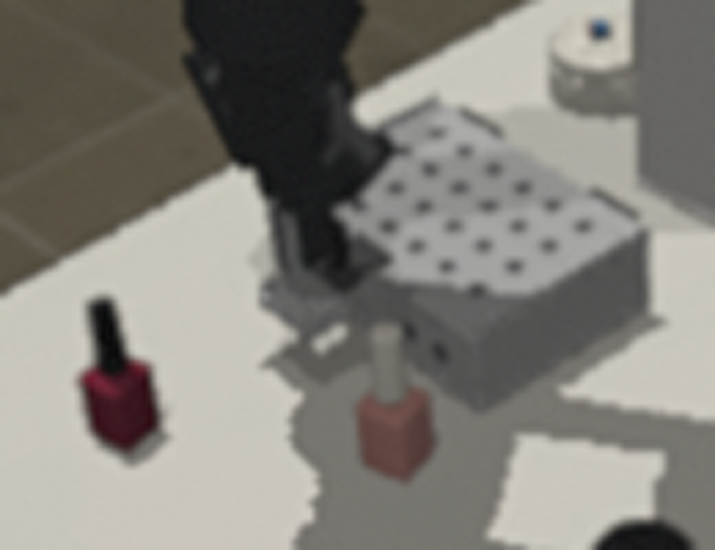

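{"name": "send_rows", "arguments": {
  "moves": [
    [-0.06,0,0,0,0],
    [0,0,0,0,0],
    [0,0,0,0,0],
    [0,0,0,0,0]
  ]
}}

```text
clock: 10.62
tcp_pos: [480.8, 334.1, 65.3]
orientation: [3.141, -0.008, 1.503]
ft_force: [-0.9, 14.5, -4.7]
grip_width: 0.001
```

Hard stop reached (position unchanged, force rising). I draw back and lift.

{"name": "send_rows", "arguments": {
  "moves": [
    [0.4,0,0,0,0],
    [0.5,0,0,0,0],
    [0,0,0,0,0],
    [0,0,-0.6,0,0],
    [0,0,-1,0,0],
    [0,0,-1,0,0],
    [0,0,-1,0,0],
    [0,0,-1,0,0],
    [0,0,-0.8,0,0],
    [0,0,0,0,0],
    [0,0,0,0,0]
  ]
}}

```text
clock: 11.53
tcp_pos: [482.9, 356.8, 228.8]
orientation: [3.139, -0.001, 1.505]
ft_force: [0.5, -0.3, -0.2]
grip_width: -0.001
```

```bash
python3 - <<'E'
from h import *
s=readout.read_state();print(s['tcp_pos'],s['ft_force'])
c=grab('scene','s6');P=cloud(c)
cv2.imwrite('pics/s6c.png',cv2.resize(cv2.imread('pics/s6.png')[180:280,190:320],None,fx=5.5,fy=5.5,interpolation=cv2.INTER_CUBIC))
m=(P[...,2]>60)&(P[...,2]<90)&(P[...,0]>455)&(P[...,0]<505)&(P[...,1]>290)&(P[...,1]<370)
print('tab',m.sum(),np.round(np.percentile(P[m],[3,50,97],axis=0)))
m=(P[...,2]>30)&(P[...,2]<75)&(P[...,0]>405)&(P[...,0]<545)&(P[...,1]>205)&(P[...,1]<290)
Q=P[m];print('lid',np.linalg.lstsq(np.c_[Q[:,:2],np.ones(len(Q))],Q[:,2],rcond=None)[0],np.median(Q[:,2]))
for nm,b in dict(red=(480,540,380,450),pink=(370,435,325,375)).items():
    m=(P[...,2]>12)&(P[...,2]<85)&(P[...,0]>b[0])&(P[...,0]<b[1])&(P[...,1]>b[2])&(P[...,1]<b[3])
    print(nm,m.sum(),np.round(np.percentile(P[m],[2,50,98],axis=0)).tolist())
E
```

```text
[482.93423216 356.7783844  228.83985113] [ 0.50220582 -0.28602608 -0.22963467]
tab 55 [[472. 312.  61.]
 [475. 321.  71.]
 [485. 324.  82.]]
lid [-3.26710116e-03  4.07793164e-04  5.10706928e+01] 49.59758943789677
red 225 [[500.0, 409.0, 13.0], [508.0, 424.0, 36.0], [522.0, 434.0, 75.0]]
pink 235 [[392.0, 338.0, 14.0], [401.0, 356.0, 36.0], [413.0, 365.0, 75.0]]
```

View pics/s6c.png

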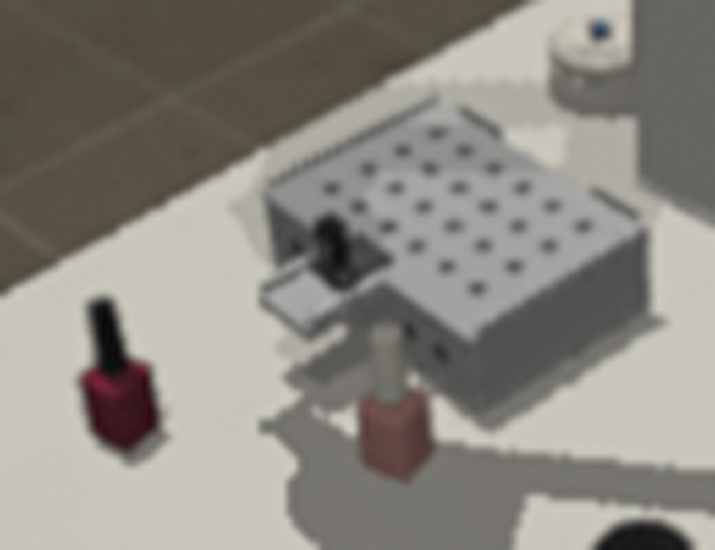

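The tab, at (330,245) in the crop, now sits over the lid's lip, about 20 mm further in. The lid is level, the bottles haven't moved, and the hand is clear at z 229.

```bash
python3 -c "
from station import ticket
print(ticket.close_job())"
```

```text
the job is handed in; nothing more can be done
None
```

The cassette is closed, with the lid shut and the catch pushed fully in. I handed the job in at about 11.6 s; no verdict is reported.

- **Lid:** I pushed it down slowly with the shut fingertips, at roughly 1 rad/s, until it stopped against the box. The camera then showed it level at 49.6 mm, with the catch still out. It stayed level after the catch was pushed.
- **Catch:** I pushed the tab in until it would go no further; the force rose to 14.5 N with no more movement. The camera put the tab about 20 mm further in than before, over the lid's lip.
- **Surroundings:** Both polish bottles measured within about 1 mm of where they started. The hand ended clear at z 229 mm with no contact force.
- **Not checked:** The instruments can't be seen under the shut lid, though nothing touched them. I did not re-measure the strap roll, timer, tape roll and bowl; the arm's path stayed well above or away from them.
- **Failed check:** My one attempt to measure the lid and tab from the top camera, after shutting the lid, failed with an error because no points were found at the tab. The closing checks rely on the scene camera and the force readings.

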